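Make ready to strike off a chocolate bar mould

ROBOT

A 6-joint arm with a two-finger parallel gripper is mounted at the origin on the work surface. World frame = base frame: x ahead of the robot, y to its left, z up, the work surface at z = 0. Lengths are in mm, angles in rad, forces in N, time in s.
With the tool pointing down it reaches from about 300 to 775 mm from the base axis. Payload 14.6 kg.
Tool frame: the origin (TCP) lies on the centre line of the jaws, within the pads' length; the fingertips stand 19 mm ahead of it and the grasp point (between the pads) is the TCP (tcp_to_tips is the distance from the TCP to the fingertips, in mm); z points along the fingers, y is the line along which they close (so a half turn about z gives the same grasp; the last joint's range is limited). The gripper opens to 85 mm and grips with 20 to 120 N. Pads are 22 mm wide; open, the fingers measure 114 mm over their backs; the gripper's body (76 mm by 85 mm) begins 54 mm behind the grasp point. The pads swing forward as they close: fully open they stand 13 mm farther back than shut.
Start: joints at [1.14, 0.3, 1.521, -0, 1.321, -0.067], TCP at [195.702, 513.994, 250.281] pointing down, gripper open.
Joint ranges: [-3.03, 3.03], [-0.79, 2.21], [0.23, 2.52], [-1.04, 4.18], [0, 3.07], [-2.55, 2.55]. Speed limits (rad/s): [2.22, 2.22, 2.57, 3.14, 3.14, 3.14].

INTERFACE

Orientations are given as [roll, pitch, yaw] about the fixed x, y, z axes, in that order (R = Rz(yaw) Ry(pitch) Rx(roll)).
In Python, from workcell import get_state, snapshot, calibration, finish_job, tcp_to_tips gives the robot as it stands.
- The arm moves only by the tool carry_out, never from a script. Its argument "steps" is a list of rows, each a list of 6 numbers: the shift along the tool's x, y, z in cm, then the turn, a rotation vector about the tool's x, y, z in degrees. In form: [[tx, ty, tz, ax, ay, az], ...]. A call has 1 to 5 rows; each row shifts and turns the commanded pose from where the row before left it, along the tool's axes as they then stand; what a row does not reach is not made up. A row lasts 1/10 s, in which the tool goes at most 50 mm and 8.59 degrees, less where a joint would pass 70% of its speed; a pose out of reach is approached as far as the arm can. A call with a gripper value outside its range is refused whole. "fingers" is the finger opening in cm, from 0 to 8.54, set as the call begins (left out, the last holds). The fingers move at their own pace and stop on an object; the grip force is fixed at half the most. Time passes only in rows, so rows that do not move let the fingers close. It gives the time, the measured TCP pose, the force, the opening and the grip force at its end, in the units of the state.
- get_state(): the state, without advancing time (a new reading comes with each control period).
- snapshot(name): name is "scene" or "top" or "wrist"; returns the picture (420x560x3 uint8, red, green, blue); there is no depth.
- calibration(name): a dict with "K" (3x3 intrinsics, pixels), "D" ([k1, k2, p1, p2, k3] as OpenCV has them; the pictures are not rectified), "extrinsics" (4x4, takes a point from world to camera coordinates); the wrist camera has in their place "tool_from_camera" (4x4, takes a point from camera to tool coordinates, whose origin is the TCP and whose axes are the flange's). Camera axes: x right, y down, z forward; pixel columns grow to the right and rows downward; lengths in mm; the calibration is good to about 2 mm. A picture is of the moment at which its call begins: read the wrist's pose just before it. calibration takes no time and is no camera call.
- finish_job(): hands the job in; it is judged then, once.
The state is a dict: "clock": time; "joint_positions": joint angles; "joint_velocities": joint speeds; "effort": joint torques, N m; "eef_pos": TCP position; "tool_rot": TCP orientation; "force": force on the tool from outside, world axes, zero at the start; "torque": the same for the moment, N m; "finger_gap": opening from 0.0 (shut) to 1.0 (fully open); "grasp_force": force on a finger pad.
Only numpy, scipy, OpenCV 4.12 (cv2) and the standard library are available. Lean on these libraries where they do the work, as an engineer would, in place of code of your own. Each camera call takes 0.05 s, during which the arm holds its last target. There are 200 camera calls.

TASK

Make the filling place ready: lay the bar mould into the matching recess of the white frame so that it sits fully home, and let go of it without dropping it. Then take the long levelling bar out of the part-open drawer (it is longer than the gap, so bring its front end up and draw it out at a slant) and hold it level, square across the middle of the mould and a few centimetres clear above it, as if about to strike it off; finish while still holding it there. Leave the bowl, the thermometer and the hair dryer where they are.

Things in the scene. Friction and masses are not known exactly. Their poses are not given: they have to be found in the camera images.
- mould: the loose bar mould, a rigid grey plastic tablet mould of 150 (its x) x 60 (its y) x 20 mm (z) with ten small open cavities in its top, 0.1 to 0.16 kg; starts flat on the worktop, cavities up. Origin: centre of its underside. Both ends are alike. Its walls take a firm grip across the 60 mm
- frame: the fixed white filling frame, a board of 230 (its x) x 140 (its y) x 14 mm with a rectangular recess in the middle of its top for the mould; the long sides of board and recess run along its x. Origin: centre of its underside, at worktop height. The seated mould stands 12 mm proud of the board
- recess (a point): centre of the floor of the frame's recess, 6 mm above the worktop; axes as the frame's. The recess is 154 x 64 mm (mould plus 2 mm all round) and 8 mm deep, its upper edge chamfered 2.5 mm
- unit: fixed stainless drawer unit on the worktop: carcass 440 (its x) x 240 (y) x 120 mm high, a kitchen scale on the back half of its top (161 mm high). Origin: middle of the carcass front, at worktop height; x runs to its back, z up, the drawer opens to -x. The front edge of its top plate lies straight above the origin, the plate's underside 106 mm, its top 120 mm above the worktop
- drawer (a joint): how far the unit's only drawer is pulled out towards the unit's -x, in m: 0 shut, 0.25 at its stop; starts open to 0.222 to 0.248 and slides with about 4 N of friction. In the unit's frame the drawer's inside runs from x = -value (inner face of its front panel) to x = 0.400 - value
- drawer_lip (a point): middle of the top inner edge of the drawer's front panel, 95 mm above the worktop; axes as the unit's. Drawer: inside 400 mm long (unit's x), 196 mm wide (y), floor 20 mm above the worktop, side walls up to 75 mm, front panel 236 mm wide, 16 mm thick, up to 95 mm; a bar handle stands 25 mm off its front
- bar: flat aluminium levelling bar, 340 (its x) x 30 (y) x 12 mm (z), hanging hole at its -x end, 0.26 to 0.4 kg, balanced at its middle. Origin: centre of its underside. Starts flat on the drawer's floor, x about along the unit's x, some 135 mm of its +x end under the unit's top plate with 86 mm of height there: it comes out with its front end raised 20 to 25 degrees. Ends alike for the job
- bowl: bystander: loose round steel bowl, 120 mm across, 55 mm high, on the worktop beyond the work; origin centre of its underside
- thermometer: bystander: loose small white standing thermometer, 34 x 86 x 80 mm high, on the worktop beyond the frame; origin centre of its underside
- dryer: bystander: loose pink hair dryer lying on the worktop beyond the drawer, about 190 x 175 x 68 mm; origin on the worktop under its barrel, barrel along its x with the nozzle to -x, handle along +y

How it is judged (in metres and radians):
On the way, in this order (a step that is already met when the one before it is completed fails the run):
1. the mould lies fully home in the frame's recess and has been let go (horizontal distance between mould and recess below 0.005 m and z of mould in the frame of recess below 0.0025 m and angle between the x axis of mould and the x axis of frame, either way round below 0.06 rad and angle between mould's own z axis and vertical below 0.04 rad and contact force between mould and the fingers below 0.2 N), for 0.2 s.
2. the levelling bar has been drawn out of the drawer and is held clear of the drawer unit (height (world z) of bar above 0.07 m and contact force between bar and the fingers above 1 N and contact force between bar and unit below 0.2 N and (height (world z) of bar above 0.28 m or x of bar in the frame of unit below -0.16 m)), for 0.2 s.
At the end, for the whole second after the job is handed in: mould home in the recess (centre within 5 mm, flat, within 0.06 rad); the fingers hold the bar still, level within 0.2 rad, within 0.26 rad of square across the frame, its middle within 50 mm of the mould's seen from above, its underside 10 to 150 mm above the mould, touching neither mould nor frame (horizontal distance between mould and recess below 0.005 m and z of mould in the frame of recess below 0.0025 m and angle between the x axis of mould and the x axis of frame, either way round below 0.06 rad and angle between mould's own z axis and vertical below 0.04 rad and contact force between bar and the fingers above 1 N and horizontal distance between bar and mould below 0.05 m and z of bar in the frame of mould between 0.03 and 0.17 m and angle between the x axis of bar and the y axis of frame, either way round below 0.26 rad and (angle between bar's own z axis and vertical below 0.2 rad or angle between bar's own z axis and vertical above 2.94 rad) and contact force between bar and mould below 0.2 N and contact force between bar and frame below 0.2 N and linear speed of bar below 0.03 m/s and angular speed of bar below 0.2 rad/s); the arm keeps its last pose, push and grip.
It fails at once if the bowl is moved by more than 30 mm (distance of bowl from where it was at the start of the episode above 0.03 m).
It fails at once if the thermometer is moved by more than 30 mm or tipped (distance of thermometer from where it was at the start of the episode above 0.03 m or angle between thermometer's own z axis and vertical above 0.4 rad).
It fails at once if the hair dryer is moved by more than 30 mm (distance of dryer from where it was at the start of the episode above 0.03 m).
It fails at once if the mould is dropped: in the air, more than 50 mm above the worktop, with no finger on it (height (world z) of mould above 0.05 m and contact force between mould and the fingers below 0.01 N).
It also fails if it takes over 58 s, if anything falls off the work surface, if the arm or the gripper's body presses on something with over 40 N, if the wrist force passes 120 N, or if a joint passes its speed limit or range.

## Working session

There is one attempt and no reset: what is moved stays moved. The work goes in short steps, Python scripts to look and compute and a tool call to move; the robot and the scene stay as the last step left them, time stands still between calls to the robot, and variables do not carry over. Pictures are saved under pics/ and viewed, at most 10 in all, crops included, and the job is handed in when it is done.

Besides the shell and the picture viewer there is one more tool, called after "Request:" as name(argument=value, ...) on one line, values as JSON. carry_out: Moves the arm, as the interface text tells. Its arguments: {"type":"object","properties":{"steps":{"type":"array","items":{"type":"array","items":{"type":"number"}}},"fingers":{"type":"number"}},"required":["steps"]}

```bash
mkdir -p pics; ls
python3 - <<'E'
from workcell import *
import cv2
print(get_state())
for n in("scene","top","wrist"):
    cv2.imwrite(f"pics/{n}0.png",snapshot(n)[:,:,::-1])
    c=calibration(n); print(n,{k:__import__('numpy').round(v,4).tolist() for k,v in c.items()})
print(tcp_to_tips)
E
```

```text
pics
{'clock': 0.0, 'joint_positions': array([ 1.14034244e+00,  3.00454512e-01,  1.52161819e+00,  3.46331314e-05,
        1.32068846e+00, -6.66130624e-02]), 'joint_velocities': array([-0.00154408,  0.00091072,  0.00043949, -0.00087639, -0.00105007,
       -0.00117898]), 'effort': array([ 3.32967093e-04, -5.43492973e+01, -3.61797166e+01, -8.05315085e-05,
        3.92597954e-03,  4.69881832e-05]), 'eef_pos': array([195.63568929, 513.7916399 , 249.71470006]), 'tool_rot': array([-3.14042897e+00, -1.11251685e-04,  2.77774318e+00]), 'force': array([-0.01232823, -0.10340245,  0.38016333]), 'torque': array([-0.00467136,  0.03624901,  0.00029728]), 'grasp_force': 0.0, 'finger_gap': 1.002760541652462}
scene {'K': [[496.8488, 0.0, 277.2551], [0.0, 496.8488, 208.7005], [0.0, 0.0, 1.0]], 'D': [-0.0984, 0.0, 0.0, 0.0, 0.0], 'extrinsics': [[-0.7439, 0.6682, -0.0091, 411.5479], [0.5133, 0.5626, -0.6481, -302.564], [-0.428, -0.4868, -0.7615, 1577.5552], [0.0, 0.0, 0.0, 1.0]]}
top {'K': [[522.303, 0.0, 275.0436], [0.0, 522.303, 214.3056], [0.0, 0.0, 1.0]], 'D': [-0.1168, 0.0, 0.0, 0.0, 0.0], 'extrinsics': [[-0.0051, -0.9999, -0.0153, 70.2132], [-0.9818, 0.0079, -0.1895, 628.0989], [0.1896, 0.0141, -0.9818, 1343.6884], [0.0, 0.0, 0.0, 1.0]]}
wrist {'K': [[328.2067, 0.0, 279.1316], [0.0, 328.2067, 211.5006], [0.0, 0.0, 1.0]], 'D': [-0.0242, 0.0, 0.0, 0.0, 0.0], 'tool_from_camera': [[0.0003, -0.956, -0.2934, 75.1168], [1.0, 0.0, 0.0011, -1.5615], [-0.001, -0.2934, 0.956, -124.1024], [0.0, 0.0, 0.0, 1.0]]}
19.0
```

Run:
```python
import cv2
for n in("scene","top"):
    cv2.imwrite(f"pics/{n}0b.png",cv2.resize(cv2.imread(f"pics/{n}0.png"),(800,600),interpolation=cv2.INTER_CUBIC))
```

```text
(no output)
```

View pics/top0b.png

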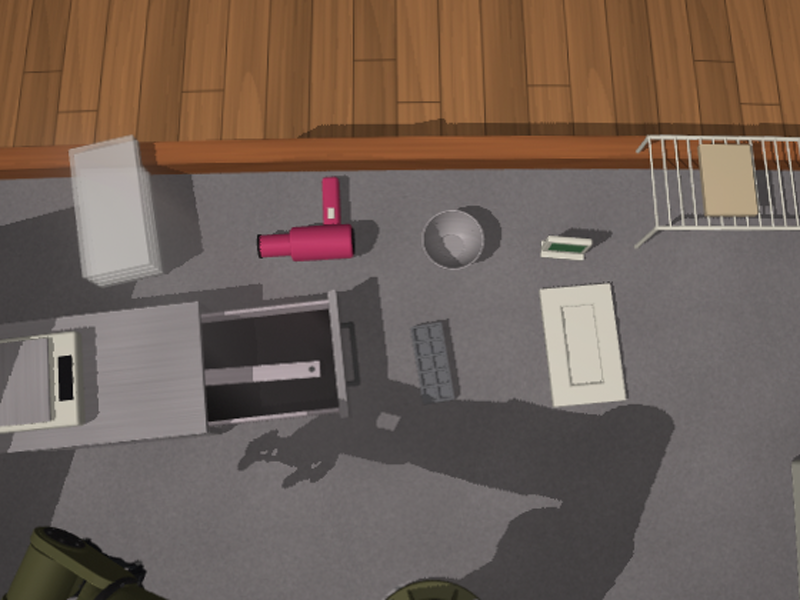

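View pics/scene0b.png

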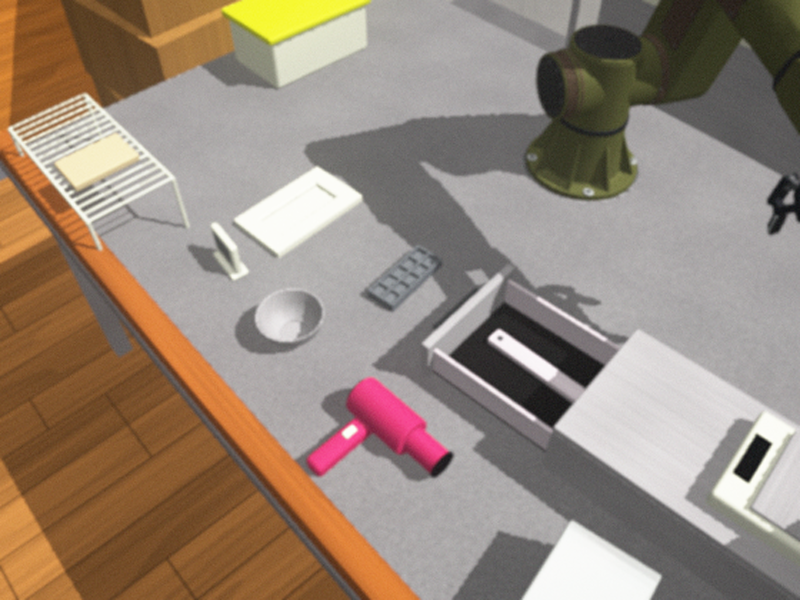

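The top view shows the mould near (434,360), the frame near (583,345) and the drawer front edge x≈330–347. The plate front edge runs (198,303)–(207,432), and the bar's hole end is at (313,369). The scene view shows the same objects from the other side. Next I'll set up helpers and a rough triangulation.

```bash
cat > h.py <<'E'
import numpy as np, cv2
from scipy.spatial.transform import Rotation as R
from workcell import *
def T(p,r):
    M=np.eye(4); M[:3,:3]=R.from_euler('xyz',r).as_matrix(); M[:3,3]=p; return M
def cam(n,pose=None):
    c=calibration(n); K,D=np.array(c['K']),np.array(c['D'])
    if n=='wrist': W=T(*pose)@np.array(c['tool_from_camera'])
    else: W=np.linalg.inv(np.array(c['extrinsics']))
    return K,D,W
def rays(c,px):
    K,D,W=c
    u=cv2.undistortPoints(np.array(px,float).reshape(-1,1,2),K,D).reshape(-1,2)
    return W[:3,3],np.c_[u,np.ones(len(u))]@W[:3,:3].T
def onz(c,px,z):
    o,d=rays(c,px); return o+d*((z-o[2])/d[:,2])[:,None]
def tri(c1,p1,c2,p2):
    o1,d1=rays(c1,p1);o2,d2=rays(c2,p2);out=[]
    for a,b in zip(d1,d2):
        s=np.linalg.lstsq(np.c_[a,-b],o2-o1,rcond=None)[0]
        q1,q2=o1+s[0]*a,o2+s[1]*b; out.append([*((q1+q2)/2),np.linalg.norm(q1-q2)])
    return np.array(out)
def proj(c,P):
    K,D,W=c; V=np.linalg.inv(W); return cv2.projectPoints(np.array(P,float).reshape(-1,3),cv2.Rodrigues(V[:3,:3])[0],V[:3,3],K,D)[0].reshape(-1,2)
def delta(p,rot):
    "shift (cm, tool axes at present) and rotvec (deg) from measured pose to target; rot = matrix"
    s=get_state(); A=R.from_euler('xyz',s['tool_rot']).as_matrix()
    return np.round(A.T@(np.array(p)-s['eef_pos'])/10,2),np.round(np.degrees(R.from_matrix(A.T@rot).as_rotvec()),2)
np.set_printoptions(suppress=True,precision=2,linewidth=150)
E
python3 - <<'E'
from h import *
t,s=cam('top'),cam('scene')
k=.7
print('mould',onz(t,np.array([(414,323),(444,320),(455,398),(425,402)])*k,20))
print('frame',onz(t,np.array([(540,289),(610,283),(627,400),(553,406)])*k,14))
print('lip',onz(t,np.array([(330,291),(341,416)])*k,95),'plate',onz(t,np.array([(198,303),(207,432)])*k,120))
print('bar end',onz(t,np.array([(313,369),(320,361),(321,377)])*k,32))
a=np.array([(584,345),(434,360),(313,369),(198,303),(207,432),(330,291)])*k
b=np.array([(299,212),(404,278),(500,340),(552,432),(638,332),(427,347)])*k
print(tri(t,a,s,b))
E
```

```text
mould [[602.97  26.19  20.  ]
 [608.38 -31.75  20.  ]
 [458.18 -50.06  20.  ]
 [451.08   6.88  20.  ]]
frame [[ 669.42 -221.33   14.  ]
 [ 680.53 -360.86   14.  ]
 [ 450.8  -380.86   14.  ]
 [ 441.42 -237.16   14.  ]]
lip [[651.33 181.65  95.  ]
 [422.2  159.66  95.  ]] plate [[625.79 420.92 120.  ]
 [392.94 395.39 120.  ]]
bar end [[513.83 218.79  32.  ]
 [529.03 205.64  32.  ]
 [498.55 203.38  32.  ]]
[[ 558.72 -305.38   -7.79    6.46]
 [ 530.09   -8.92    5.37    7.85]
 [ 513.29  222.47   20.8     5.77]
 [ 629.64  426.07  101.27    0.4 ]
 [ 391.6   401.35  107.66    6.15]
 [ 651.96  183.48   87.68    2.89]]
```

Request:
carry_out(steps=[[-3.34, -3.46, -0.33, 0, 0, 0], [-3.34, -3.46, -0.33, 0, 0, 0], [-3.34, -3.46, -0.33, 0, 0, 0], [-3.34, -3.46, -0.33, 0, 0, 0], [-3.34, -3.46, -0.33, 0, 0, 0]], fingers=8.5)

```text
clock: 0.65
eef_pos: [290.4, 291.1, 266.8]
tool_rot: [3.142, 0.0, 2.778]
force: [1.1, 0.6, 0.9]
finger_gap: 0.995
grasp_force: 0.0
```

Request:
carry_out(steps=[[-3.34, -3.46, -0.33, 0, 0, 0], [-3.34, -3.46, -0.33, 0, 0, 0], [-3.34, -3.46, -0.33, 0, 0, 0], [-3.34, -3.46, -0.33, 0, 0, 0], [-3.34, -3.46, -0.33, 0, 0, 0]])

```text
clock: 1.15
eef_pos: [385.0, 69.8, 283.6]
tool_rot: [3.141, 0.0, 2.778]
force: [0.5, 1.4, 0.7]
finger_gap: 0.991
grasp_force: 0.0
```

Request:
carry_out(steps=[[-3.34, -3.46, -0.33, 0, 0, -7], [-3.34, -3.46, -0.33, 0, 0, -7], [-3.34, -3.46, -0.33, 0, 0, -7], [-3.34, -3.46, -0.33, 0, 0, -7], [0, 0, 0, 0, 0, 0]])

```text
clock: 1.65
eef_pos: [490.3, -88.0, 295.1]
tool_rot: [3.141, -0.001, -3.023]
force: [-0.4, -1.2, -0.6]
finger_gap: 0.995
grasp_force: 0.0
```

Run:
```python
from h import *
import json
s=get_state(); print(s['clock'],s['eef_pos'],s['tool_rot'],s['joint_positions'],s['joint_velocities'].max())
im=snapshot('wrist')[:,:,::-1]; cv2.imwrite('pics/w1.png',im)
json.dump([s['eef_pos'].tolist(),s['tool_rot'].tolist()],open('w1.json','w'))
cv2.imwrite('pics/w1b.png',cv2.resize(im,(800,600),interpolation=cv2.INTER_CUBIC))
```

```text
1.65 [490.28 -87.97 295.15] [ 3.14 -0.   -3.02] [-0.25  0.15  1.6  -0.    1.39 -1.94] 0.1919233353843377
```

View pics/w1b.png

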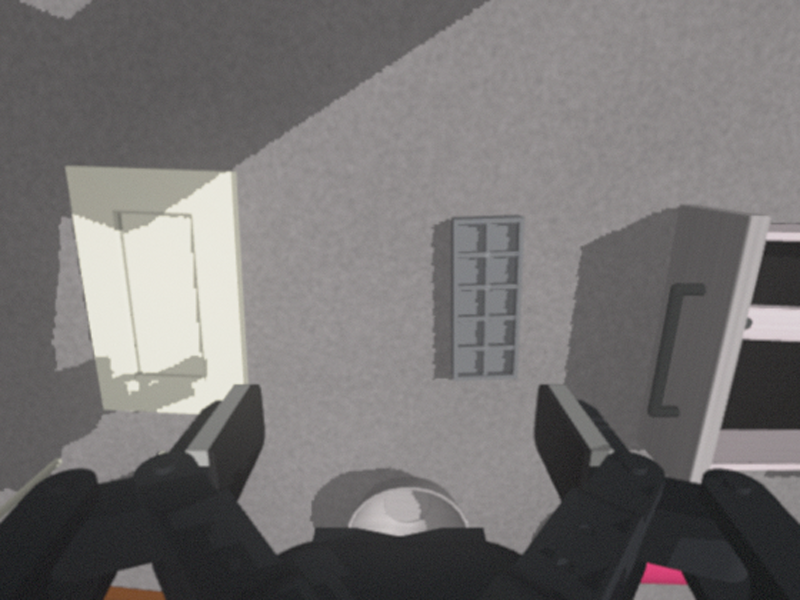

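Wrist view: mould top corners at about (454,219), (523,217), (517,376) and (454,378). Frame corners are at about (67,166), (238,171), (246,413) and (104,411), with the drawer front at the right. Next is a second viewpoint.

Request:
carry_out(steps=[[0, -4, 0, 0, 0, 0], [0, -4, 0, 0, 0, 0], [0, -4, 0, 0, 0, 0], [0, 0, 0, 0, 0, 0], [0, 0, 0, 0, 0, 0]])

```text
clock: 2.2
eef_pos: [501.9, -203.4, 296.1]
tool_rot: [3.141, -0.0, -3.026]
force: [0.2, -0.8, 0.7]
finger_gap: 0.996
grasp_force: 0.0
```

Run:
```python
from h import *
import json
s=get_state(); print(s['clock'],s['eef_pos'],s['tool_rot'])
im=snapshot('wrist')[:,:,::-1]; cv2.imwrite('pics/w2.png',im)
json.dump([s['eef_pos'].tolist(),s['tool_rot'].tolist()],open('w2.json','w'))
c1,c2=[cam('wrist',json.load(open(f'w{i}.json'))) for i in(1,2)]
# where rough corners fall in view 2
k=.7
m=onz(c1,np.array([(454,219),(523,217),(517,376),(454,378)])*k,20); f=onz(c1,np.array([(67,166),(238,171),(246,413),(104,411)])*k,14)
print(m,f); print(proj(c2,m),proj(c2,f))
a=cv2.imread('pics/w1.png')
# crops: mould 1 & 2 side by side x4
def crop(i,x,y,w,h,s): return cv2.resize(i[y:y+h,x:x+w],None,fx=s,fy=s,interpolation=cv2.INTER_CUBIC)
p=proj(c2,m).mean(0).astype(int); x2,y2=p[0]-48,p[1]-66
print('mould crop2 origin',x2,y2)
cv2.imwrite('pics/m12.png',np.hstack([crop(a,292,142,96,132,4),crop(im,x2,y2,96,132,4)]))
q=proj(c2,f).mean(0).astype(int); x3,y3=max(q[0]-66,0),q[1]-97
print('frame crop2 origin',x3,y3)
cv2.imwrite('pics/f12.png',np.hstack([crop(a,42,106,133,195,3),crop(im,x3,y3,133,195,3)]))
```

```text
2.2 [ 501.93 -203.36  296.06] [ 3.14 -0.   -3.03]
[[457.98 -45.65  20.  ]
 [449.3   12.12  20.  ]
 [595.34  35.41  20.  ]
 [604.28 -23.04  20.  ]] [[ 452.47 -374.39   14.  ]
 [ 440.38 -230.2    14.  ]
 [ 668.65 -218.05   14.  ]
 [ 683.94 -357.91   14.  ]]
[[412.62 154.5 ]
 [460.17 153.08]
 [447.2  263.29]
 [403.68 264.9 ]] [[142.49 117.44]
 [263.39 121.06]
 [255.47 290.08]
 [155.23 289.29]]
mould crop2 origin 382 142
frame crop2 origin 138 107
```

View pics/m12.png

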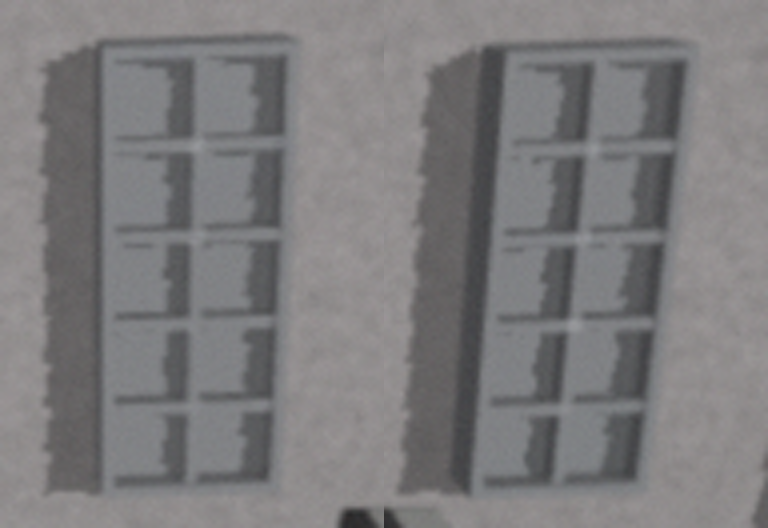

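View pics/f12.png

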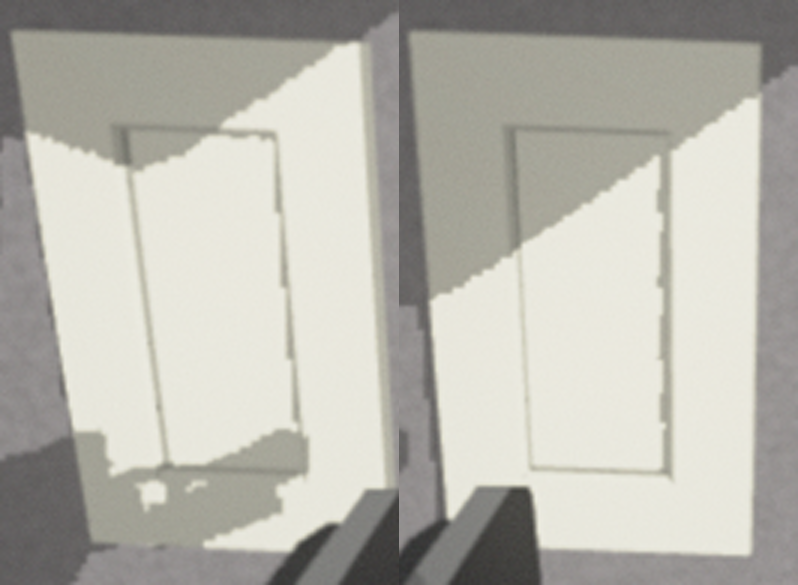

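Left and right crops show the mould in both views: top face (103,46)(291,40)(273,489)(103,492) and (121,53)(306,44)(259,490)(89,493). The frame corners and recess rim are also readable in both.

```bash
cat > fit.py <<'E'
from h import *
from scipy.optimize import least_squares
def up(px,s,o): return (np.array(px,float)+.5)/s-.5+np.array(o)
def rect(lx,ly):  # image TL,TR,BR,BL with image up = -x world, image right = +y
    return np.array([(-lx,-ly),(-lx,ly),(lx,ly),(lx,-ly)])/2
def fit(obs,x0):
    "obs: list of (cam, px list or None, rect)"
    def f(p):
        r=[]
        for c,px,P in obs:
            Q=np.c_[P@np.array([[np.cos(p[3]),np.sin(p[3])],[-np.sin(p[3]),np.cos(p[3])]])+p[:2],np.full(len(P),p[2])]
            e=proj(c,Q)
            r+=[(a-b) for a,b in zip(e,px) if b is not None]
        return np.ravel(r)
    s=least_squares(f,x0,loss='soft_l1'); return s.x,np.abs(f(s.x)).reshape(-1,2).round(1).tolist()
E
python3 - <<'E'
from fit import *
import json
c1,c2=[cam('wrist',json.load(open(f'w{i}.json'))) for i in(1,2)]
M=rect(150,60);F=rect(230,140);O=rect(159,69)
m1=up([(103,46),(291,40),(273,489),(103,492)],4,(292,142)); m2=up([(121,53),(306,44),(259,490),(89,493)],4,(382,142))
print(fit([(c1,m1,M),(c2,m2,M)],[526,-5,20,.12]))
print(tri(c1,m1,c2,m2))
f1=list(up([(12,31),(362,42),(0,0),(92,542)],3,(42,106)));f1[2]=None
f2=list(up([(11,31),(362,44),(352,555),(0,0)],3,(138,107)));f2[3]=None
o1=up([(113,125),(277,132),(308,475),(163,470)],3,(42,106));o2=up([(106,126),(272,132),(274,479),(131,470)],3,(138,107))
print(fit([(c1,f1,F),(c2,f2,F)],[560,-300,14,.09]))
print(fit([(c1,o1,O),(c2,o2,O)],[560,-300,14,.09]))
print(fit([(c1,f1,F),(c2,f2,F),(c1,o1,O),(c2,o2,O)],[560,-300,14,.09]))
E
```

```text
(array([528.05,  -5.  ,  16.18,   0.16]), [[0.6, 0.3], [1.6, 0.0], [1.7, 0.4], [0.1, 0.4], [1.1, 0.3], [1.0, 0.1], [0.3, 0.6], [1.5, 0.5]])
[[458.29 -46.    18.81   0.66]
 [449.27  10.44  18.26   0.21]
 [594.15  31.05  25.71   0.19]
 [602.98 -24.14  22.88   0.08]]
(array([ 561.39, -296.89,   14.55,    0.08]), [[0.0, 0.3], [0.6, 0.3], [0.1, 0.0], [0.1, 0.0], [0.2, 0.0], [0.1, 0.1]])
(array([ 562.85, -299.13,    6.88,    0.08]), [[0.9, 0.2], [1.0, 0.6], [0.9, 0.7], [0.1, 0.5], [0.6, 0.2], [0.6, 0.3], [0.1, 0.4], [2.0, 0.9]])
(array([ 561.7 , -297.62,   11.78,    0.08]), [[0.8, 0.0], [0.6, 0.4], [0.9, 0.8], [0.2, 0.2], [0.4, 0.1], [0.1, 1.1], [0.1, 0.6], [0.7, 0.9], [0.5, 1.8], [1.0, 1.4], [0.4, 0.6], [0.2, 0.6], [0.4, 0.6], [2.1, 1.8]])
```

Run:
```python
from fit import *
import json
c1,c2=[cam('wrist',json.load(open(f'w{i}.json'))) for i in(1,2)]
M=rect(150,60);F=rect(230,140)
m1=up([(103,46),(291,40),(273,489),(103,492)],4,(292,142)); m2=up([(121,53),(306,44),(259,490),(89,493)],4,(382,142))
for z in(18,20): print((onz(c1,m1,z).mean(0)+onz(c2,m2,z).mean(0))/2, onz(c1,m1,z).mean(0))
for q in (onz(c1,m1,20),onz(c2,m2,20)): print('yaw',[np.arctan2(*(q[j]-q[i])[[1,0]]) for i,j in((0,3),(1,2))])
f2=up([(11,31),(362,44),(352,555)],3,(138,107));q=onz(c2,f2,14)
print('frame',(q[0]+q[2])/2,np.arctan2(*(q[2]-q[1])[[1,0]]),np.arctan2(*(q[1]-q[0])[[1,0]])-np.pi/2, np.linalg.norm(q[1]-q[0]),np.linalg.norm(q[2]-q[1]))
o2=up([(106,126),(272,132),(274,479),(131,470)],3,(138,107));print(onz(c2,o2,14).mean(0))
print(delta([528,-5,296],R.from_euler('xyz',[np.pi,0,np.pi+.157]).as_matrix()))
```

```text
[527.6   -5.76  18.  ] [527.58  -6.27  18.  ]
[527.07  -6.51  20.  ] [527.02  -6.73  20.  ]
yaw [np.float64(0.15293030964802293), np.float64(0.15424378361441243)]
yaw [np.float64(0.16101115906423571), np.float64(0.16889109199109842)]
frame [ 561.67 -297.13   14.  ] 0.07685407739073875 0.07665515947962676 140.01868427680043 230.51221125981124
[ 560.35 -296.54   14.  ]
(array([-4.88, 19.34,  0.03]), array([ 0.02, -0.01, -2.32]))
```

Request:
carry_out(steps=[[-1.22, 4.81, 0, 0, 0, 0], [-1.22, 4.81, 0, 0, 0, 0], [-1.22, 4.81, 0, 0, 0, 0], [-1.22, 4.81, 0, 0, 0, 0], [0, 0, 0, 0, 0, -2.3]])

```text
clock: 2.75
eef_pos: [527.9, -0.6, 296.7]
tool_rot: [3.141, 0.001, -2.978]
force: [-0.1, -0.4, -0.3]
finger_gap: 0.993
grasp_force: 0.0
```

Request:
carry_out(steps=[[0, 0, 4.5, 0, 0, 0], [0, 0, 4.5, 0, 0, 0], [0, 0, 4.5, 0, 0, 0], [0, 0, 4.5, 0, 0, 0], [0, 0, 0, 0, 0, 0]])

```text
clock: 3.25
eef_pos: [525.3, -5.4, 111.8]
tool_rot: [3.139, -0.009, -2.983]
force: [0.2, 1.3, 0.4]
finger_gap: 0.993
grasp_force: 0.0
```

Request:
carry_out(steps=[[0, 0, 3, 0, 0, 0], [0, 0, 3, 0, 0, 0], [0, 0, 1.5, 0, 0, 0], [0, 0, 0, 0, 0, 0], [0, 0, 0, 0, 0, 0]])

```text
clock: 3.75
eef_pos: [529.3, -6.5, 43.6]
tool_rot: [-3.141, 0.002, -2.984]
force: [-0.1, 0.4, 0.3]
finger_gap: 0.999
grasp_force: 0.0
```

Run:
```python
from h import *
s=get_state(); print(s['clock'],s['eef_pos'],s['tool_rot'],s['force'])
im=snapshot('wrist')[:,:,::-1]; cv2.imwrite('pics/w3.png',im)
cv2.imwrite('pics/w3b.png',cv2.resize(im,(800,600),interpolation=cv2.INTER_CUBIC))
```

```text
3.75 [529.28  -6.47  43.59] [-3.14  0.   -2.98] [-0.12  0.37  0.27]
```

View pics/w3b.png

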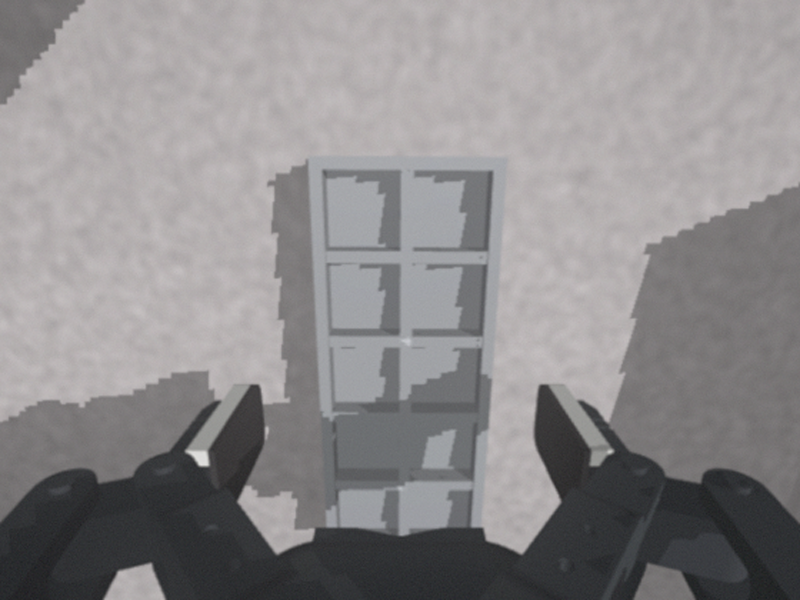

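The mould sits centred and aligned between the pads (pad tips at (250,385)/(545,385), mould edges at about (325,400)/(488,400)). Tip geometry agrees with the text: about 3–6 mm ahead of the TCP when open. Next I'll lower and grip.

Request:
carry_out(steps=[[0, 0, 1, 0, 0, 0], [0, 0, 0.9, 0, 0, 0], [0, 0, 0, 0, 0, 0], [0, 0, 0, 0, 0, 0]])

```text
clock: 4.2
eef_pos: [528.2, -6.9, 22.0]
tool_rot: [3.141, -0.001, -2.985]
force: [0.7, -0.1, -0.0]
finger_gap: 0.992
grasp_force: 0.0
```

Request:
carry_out(steps=[[0, 0, 0, 0, 0, 0], [0, 0, 0, 0, 0, 0], [0, 0, 0, 0, 0, 0], [0, 0, 0, 0, 0, 0], [0, 0, 0, 0, 0, 0]], fingers=5)

```text
clock: 4.7
eef_pos: [528.6, -6.9, 23.0]
tool_rot: [-3.141, 0.001, -2.985]
force: [-2.3, 1.0, 6.0]
finger_gap: 0.685
grasp_force: 65.3
```

Request:
carry_out(steps=[[0, 0, 0, 0, 0, 0], [0, 0, 0, 0, 0, 0]])

```text
clock: 4.9
eef_pos: [528.6, -6.9, 23.0]
tool_rot: [-3.141, 0.001, -2.985]
force: [-2.5, 0.4, 6.6]
finger_gap: 0.682
grasp_force: 65.3
```

Request:
carry_out(steps=[[0, 0, -2, 0, 0, 0], [0, 0, -2, 0, 0, 0], [0, 0, 0, 0, 0, 0]])

```text
clock: 5.2
eef_pos: [529.5, -7.0, 64.5]
tool_rot: [-3.141, 0.004, -2.985]
force: [0.2, 0.4, -1.0]
finger_gap: 0.681
grasp_force: 65.1
```

Request:
carry_out(steps=[[0.16, -4.17, 0, 0, 0, 0], [0.16, -4.17, 0, 0, 0, 0], [0.16, -4.17, 0, 0, 0, 0], [0.16, -4.17, 0, 0, 0, 0], [0.16, -4.17, 0, 0, 0, 0]])

```text
clock: 5.7
eef_pos: [552.7, -215.7, 61.2]
tool_rot: [3.141, -0.001, -2.985]
force: [0.9, 0.6, -1.2]
finger_gap: 0.685
grasp_force: 65.0
```

Request:
carry_out(steps=[[0.16, -4.17, 0, 0, 0, 0], [0.16, -4.17, 0, 0, 0, 4.6], [0, 0, 0, 0, 0, 0], [0, 0, 0, 0, 0, 0], [0, 0, 0, 0, 0, 0]])

```text
clock: 6.2
eef_pos: [562.7, -296.0, 61.4]
tool_rot: [3.141, -0.001, -3.064]
force: [-0.3, 0.5, -1.3]
finger_gap: 0.682
grasp_force: 65.1
```

Run:
```python
from h import *
import json
s=get_state(); print(s['clock'],s['eef_pos'],s['tool_rot'],s['force'],s['grasp_force'],s['joint_positions'])
im=snapshot('wrist')[:,:,::-1]; cv2.imwrite('pics/w4.png',im)
json.dump([s['eef_pos'].tolist(),s['tool_rot'].tolist()],open('w4.json','w'))
cv2.imwrite('pics/w4b.png',cv2.resize(im,(800,600),interpolation=cv2.INTER_CUBIC))
print(delta([562.8,-297,s['eef_pos'][2]],R.from_euler('xyz',[np.pi,0,np.pi+.077]).as_matrix()))
```

```text
6.2 [ 562.65 -296.04   61.44] [ 3.14 -0.   -3.06] [-0.33  0.51 -1.29] 65.13205245137215 [-0.54  0.69  1.41  0.    1.04 -2.19]
(array([ 0.01, -0.11,  0.03]), array([ 0.04, -0.04,  0.07]))
```

View pics/w4b.png

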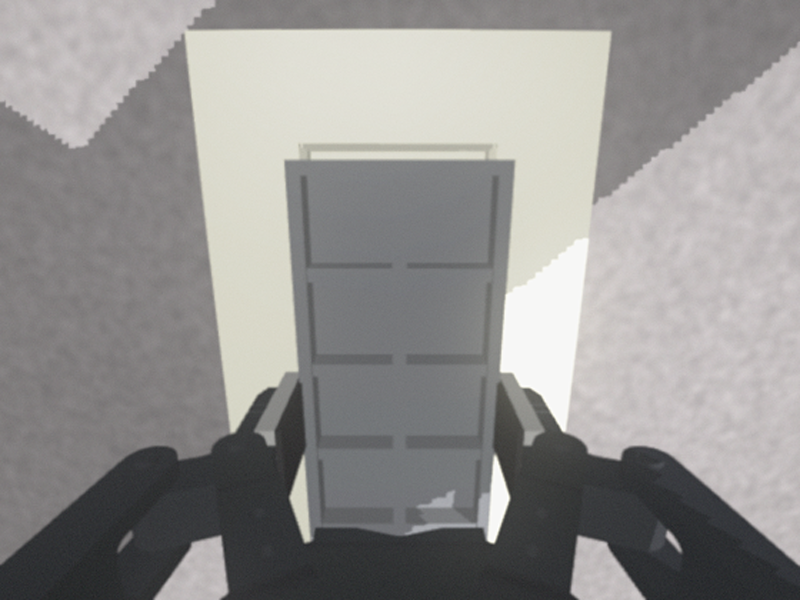

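The near edge of the board runs (186,30)–(610,31), the recess rim (300,144)–(496,144), and the held mould's near edge (286,161)–(515,160). I'll check the alignment.

Run:
```python
from h import *
import json
P=json.load(open('w4.json'));c=cam('wrist',P)
k=lambda p:(np.array(p)+.5)*.7-.5
f=onz(c,k([(186,30),(610,31)]),14);o=onz(c,k([(300,144),(496,144)]),14);m=onz(c,k([(286,161),(515,160)]),58.4)
ex=np.array([np.cos(.077),np.sin(.077)])
for n,q,h,w in(('frame',f,115,140),('rec',o,79.5,69),('mould',m,75,60)):
    d=(q[1]-q[0])[:2]; print(n,q.mean(0)[:2]+ex*h,np.linalg.norm(d),w,'yaw',np.arctan2(d[1],d[0])-np.pi/2)
```

```text
frame [ 561.2  -297.62] 139.4332672740023 140 yaw 0.07639286100790854
rec [ 561.54 -297.62] 68.23660368321562 69 yaw 0.07819826091189497
mould [ 562.38 -296.89] 59.67713713925881 60 yaw 0.08242203507001111
```

Request:
carry_out(steps=[[0.09, -0.07, 1, 0, 0, 0], [0, 0, 1, 0, 0, 0], [0, 0, 0, 0, 0, 0], [0, 0, 0, 0, 0, 0]])

```text
clock: 6.65
eef_pos: [562.0, -297.5, 41.8]
tool_rot: [3.141, -0.001, -3.065]
force: [0.4, 0.1, -1.1]
finger_gap: 0.681
grasp_force: 65.1
```

Request:
carry_out(steps=[[0, 0, 0.3, 0, 0, 0], [0, 0, 0.3, 0, 0, 0], [0, 0, 0.3, 0, 0, 0], [0, 0, 0.2, 0, 0, 0], [0, 0, 0, 0, 0, 0]])

```text
clock: 7.15
eef_pos: [561.9, -297.7, 30.9]
tool_rot: [3.141, -0.001, -3.065]
force: [0.5, 0.1, -1.8]
finger_gap: 0.682
grasp_force: 65.1
```

Request:
carry_out(steps=[[0, 0, 0.1, 0, 0, 0], [0, 0, 0, 0, 0, 0], [0, 0, 0, 0, 0, 0]])

```text
clock: 7.45
eef_pos: [562.1, -297.8, 30.4]
tool_rot: [-3.142, 0.0, -3.065]
force: [0.1, 0.6, -1.6]
finger_gap: 0.684
grasp_force: 65.1
```

Request:
carry_out(steps=[[0, 0, 0.1, 0, 0, 0], [0, 0, 0.1, 0, 0, 0], [0, 0, 0, 0, 0, 0], [0, 0, 0, 0, 0, 0]])

```text
clock: 7.85
eef_pos: [562.1, -297.8, 29.0]
tool_rot: [-3.141, 0.0, -3.065]
force: [-3.3, 2.0, 7.3]
finger_gap: 0.687
grasp_force: 66.0
```

Request:
carry_out(steps=[[0, 0, 0, 0, 0, 0], [0, 0, 0, 0, 0, 0], [0, 0, 0, 0, 0, 0], [0, 0, 0, 0, 0, 0], [0, 0, 0, 0, 0, 0]], fingers=8.5)

```text
clock: 8.35
eef_pos: [562.1, -297.8, 28.2]
tool_rot: [3.142, -0.0, -3.065]
force: [-0.0, -0.0, 0.1]
finger_gap: 0.994
grasp_force: 0.0
```

Request:
carry_out(steps=[[0, 0, -1, 0, 0, 0], [0, 0, -3, 0, 0, 0], [0, 0, -4, 0, 0, 0], [0, 0, -4, 0, 0, 0], [0, 0, 0, 0, 0, 0]])

```text
clock: 8.85
eef_pos: [563.9, -298.8, 155.3]
tool_rot: [-3.136, 0.008, -3.065]
force: [0.2, 0.6, 0.4]
finger_gap: 0.997
grasp_force: 0.0
```

Run:
```python
from h import *
import json
s=get_state(); print(s['clock'],s['eef_pos'],s['tool_rot'],s['force'],s['joint_positions'])
im=snapshot('wrist')[:,:,::-1]; cv2.imwrite('pics/w5.png',im)
json.dump([s['eef_pos'].tolist(),s['tool_rot'].tolist()],open('w5.json','w'))
cv2.imwrite('pics/w5b.png',cv2.resize(im,(800,600),interpolation=cv2.INTER_CUBIC))
```

```text
8.85 [ 563.93 -298.83  155.31] [-3.14  0.01 -3.06] [0.15 0.63 0.38] [-0.54  0.57  1.36  0.    1.2  -2.19]
```

View pics/w5b.png

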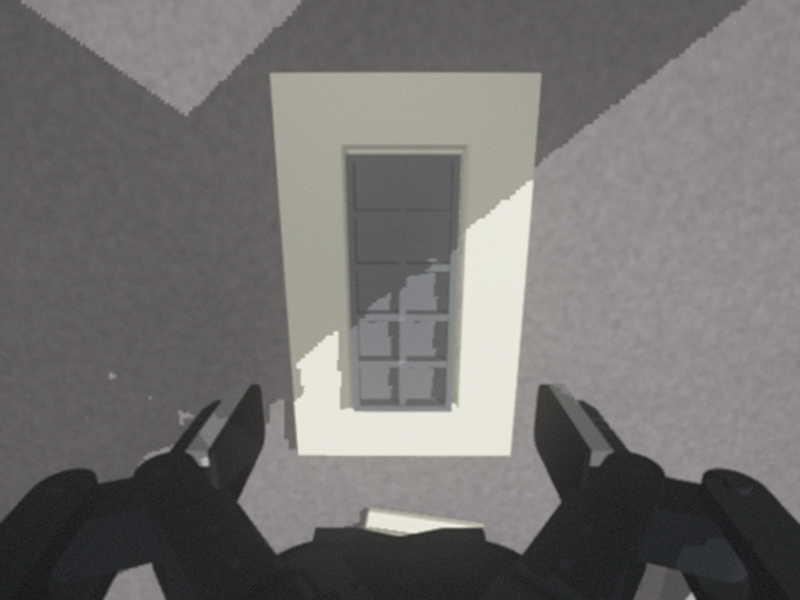

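The mould is seated inside the recess rim (corners (347,154), (461,154), (453,409), (354,411)). Next I'll turn the tool 88° while rising, then cross over to the drawer.

Request:
carry_out(steps=[[0, 0, -2, 0, 0, 8], [0, 0, -2, 0, 0, 8], [0, 0, -2, 0, 0, 8], [0, 0, -2, 0, 0, 8], [0, 0, -2, 0, 0, 8]], fingers=6.5)

```text
clock: 9.4
eef_pos: [561.8, -297.6, 248.3]
tool_rot: [-3.141, -0.001, 2.514]
force: [-0.1, 0.2, 0.2]
finger_gap: 0.763
grasp_force: 0.0
```

Request:
carry_out(steps=[[0, 0, -2, 0, 0, 8], [0, 0, -1, 0, 0, 8], [0, 0, -1, 0, 0, 8], [0, 0, -1, 0, 0, 8], [0, 0, 0, 0, 0, 8]])

```text
clock: 9.9
eef_pos: [562.1, -297.8, 299.1]
tool_rot: [3.141, 0.001, 1.816]
force: [0.3, 0.2, 0.1]
finger_gap: 0.761
grasp_force: 0.0
```

Request:
carry_out(steps=[[0, 0, 0, 0, 0, 8], [4.8, 0.14, 0, 0, 0, 0], [4.8, 0.14, 0, 0, 0, 0], [4.8, 0.14, 0, 0, 0, 0], [4.8, 0.14, 0, 0, 0, 0]])

```text
clock: 10.4
eef_pos: [545.5, -104.6, 297.6]
tool_rot: [-3.141, -0.0, 1.682]
force: [1.1, -0.7, 0.7]
finger_gap: 0.758
grasp_force: 0.0
```

Request:
carry_out(steps=[[4.8, 0.14, 0, 0, 0, 0], [4.8, 0.14, 0, 0, 0, 0], [4.8, 0.14, 0, 0, 0, 0], [4.8, 0.14, 0, 0, 0, 0], [4.8, 0.14, 0, 0, 0, 0]])

```text
clock: 10.9
eef_pos: [525.7, 134.8, 297.8]
tool_rot: [-3.141, 0.0, 1.682]
force: [1.8, 0.2, -0.1]
finger_gap: 0.763
grasp_force: 0.0
```

Request:
carry_out(steps=[[4.8, 0.14, 0, 0, 0, 0], [0, 0, 0, 0, 0, 0], [0, 0, 0, 0, 0, 0], [0, 0, 0, 0, 0, 0]])

```text
clock: 11.3
eef_pos: [522.5, 180.0, 297.9]
tool_rot: [-3.141, 0.0, 1.682]
force: [1.1, -0.3, -0.9]
finger_gap: 0.76
grasp_force: 0.0
```

Run:
```python
from h import *
import json
s=get_state(); print(s['clock'],s['eef_pos'],s['tool_rot'],s['joint_positions'])
im=snapshot('wrist')[:,:,::-1]; cv2.imwrite('pics/w6.png',im)
json.dump([s['eef_pos'].tolist(),s['tool_rot'].tolist()],open('w6.json','w'))
c=cam('wrist',json.load(open('w6.json')))
print(proj(c,[(529,205.6,32),(498.5,203.4,32),(626,421,120),(393,395,120),(651,182,95),(422,160,95),(514,219,32)]))
```

```text
11.3 [522.54 180.04 297.9 ] [-3.14  0.    1.68] [ 0.27  0.27  1.44 -0.    1.42  0.15]
[[287.75 154.42]
 [261.86 153.4 ]
 [449.77 -97.1 ]
 [142.87 -97.97]
 [403.82 198.37]
 [180.69 194.98]
 [276.36 141.52]]
```

Request:
carry_out(steps=[[4, 0, 0, 0, 0, 0], [4, 0, 0, 0, 0, 0], [4, 0, 0, 0, 0, 0], [0, 0, 0, 0, 0, 0], [0, 0, 0, 0, 0, 0]])

```text
clock: 11.85
eef_pos: [509.4, 299.5, 298.0]
tool_rot: [-3.141, 0.0, 1.682]
force: [0.2, -0.5, -0.5]
finger_gap: 0.76
grasp_force: 0.0
```

Run:
```python
from h import *
import json
s=get_state(); print(s['clock'],s['eef_pos'],s['tool_rot'],s['joint_positions'])
im=snapshot('wrist')[:,:,::-1]; cv2.imwrite('pics/w7.png',im)
json.dump([s['eef_pos'].tolist(),s['tool_rot'].tolist()],open('w7.json','w'))
a=cv2.imread('pics/w6.png')
f=lambda i,x,y,w,h:cv2.resize(i[y:y+h,x:x+w],(400,600),interpolation=cv2.INTER_CUBIC)
# view A: cols 170-420? use 2 crops 160x240 at scale 2.5
cv2.imwrite('pics/bar.png',np.hstack([f(a,200,0,160,240),f(im,200,40,160,240)]))
```

```text
11.85 [509.35 299.52 297.96] [-3.14  0.    1.68] [ 0.47  0.36  1.33 -0.    1.45  0.36]
```

View pics/bar.png

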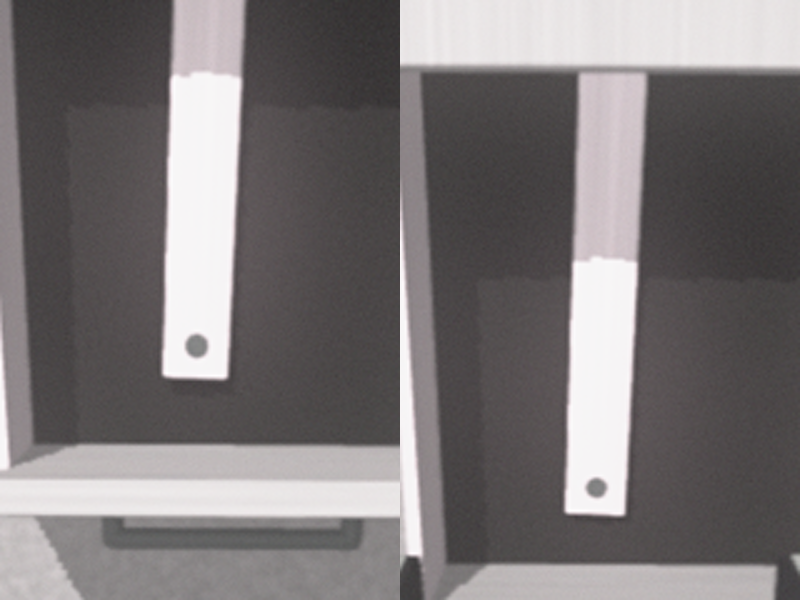

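The combined crop shows the bar end at (163,378)–(229,380) with the hole at (197,346) on the left. On the right (x−400) the bar end is at (165,513)–(226,515), the hole at (196,488), and the plate's front edge at y≈70. The drawer lip's inner edge is at y≈480 on the left.

Run:
```python
from fit import *
import json
c6,c7=[cam('wrist',json.load(open(f'w{i}.json'))) for i in(6,7)]
a=up([(163,378),(229,380),(197,346)],2.5,(200,0)); b=up([(165,513),(226,515),(196,488)],2.5,(200,40))
print(tri(c6,a,c7,b)); A=onz(c6,a,32);B=onz(c7,b,32);print(A,B)
e6=onz(c6,up([(172,5),(246,5)],2.5,(200,0)),32); e7=onz(c7,up([(179,75),(247,75)],2.5,(200,40)),32)
for E,e in((A,e6),(B,e7)):
    m0=E[:2].mean(0);m1=e.mean(0);print('end',m0,'far',m1,'yaw',np.degrees(np.arctan2(m1[1]-m0[1],m1[0]-m0[0])),'w',np.linalg.norm(e[0]-e[1]))
print('plate edge',onz(c7,up([(20,68),(380,68)],2.5,(200,40)),120),'lip',onz(c6,up([(20,480),(380,480)],2.5,(200,0)),95))
```

```text
[[501.6  206.41  29.57   0.21]
 [532.89 209.02  30.11   0.03]
 [515.9  223.23  32.98   0.3 ]]
[[501.78 206.71  32.  ]
 [532.78 209.23  32.  ]
 [516.06 223.17  32.  ]] [[501.49 207.42  32.  ]
 [532.74 209.81  32.  ]
 [515.79 222.84  32.  ]]
end [517.28 207.97  32.  ] far [505.51 363.47  32.  ] yaw 94.32898494620162 w 31.02626850924964
end [517.12 208.62  32.  ] far [501.7  417.02  32.  ] yaw 94.23119273879801 w 29.978255658927555
plate edge [[435.7  401.97 120.  ]
 [557.69 415.68 120.  ]] lip [[449.51 166.54  95.  ]
 [596.09 182.93  95.  ]]
```

Request:
carry_out(steps=[[3.35, 0.22, 0, 0, 0, 2.1], [0, 0, 4, 0, 0, 0], [0, 0, 4.5, 0, 0, 0], [0, 0, 4.5, 0, 0, 0], [0, 0, 4, 0, 0, 0]])

```text
clock: 12.4
eef_pos: [507.9, 331.7, 126.5]
tool_rot: [-3.141, 0.0, 1.644]
force: [0.6, 1.1, -0.3]
finger_gap: 0.762
grasp_force: 0.0
```

Request:
carry_out(steps=[[0, 0, 3, 0, 0, 0], [0, 0, 2, 0, 0, 0], [0, 0, 0, 0, 0, 0], [0, 0, 0, 0, 0, 0], [0, 0, 0, 0, 0, 0]])

```text
clock: 12.9
eef_pos: [508.5, 333.4, 80.1]
tool_rot: [3.139, -0.001, 1.645]
force: [0.2, 0.2, -1.2]
finger_gap: 0.762
grasp_force: 0.0
```

Run:
```python
from h import *
s=get_state(); print(s['clock'],s['eef_pos'],s['tool_rot'],s['force'])
print(delta([507.8,333,41],R.from_euler('xyz',[np.pi,0,np.radians(94.3)]).as_matrix()))
```

```text
12.9 [508.52 333.39  80.05] [ 3.14 -0.    1.64] [ 0.17  0.2  -1.17]
(array([-0.04, -0.08,  3.9 ]), array([ 0.13, -0.06, -0.05]))
```

Request:
carry_out(steps=[[0, -0.06, 2, 0, 0, 0], [0, 0, 1.3, 0, 0, 0], [0, 0, 0.6, 0, 0, 0], [0, 0, 0, 0, 0, 0], [0, 0, 0, 0, 0, 0]])

```text
clock: 13.4
eef_pos: [507.3, 333.7, 39.9]
tool_rot: [3.141, -0.0, 1.646]
force: [0.2, 0.5, -0.5]
finger_gap: 0.762
grasp_force: 0.0
```

Request:
carry_out(steps=[[0, 0, 0, 0, 0, 0], [0, 0, 0, 0, 0, 0], [0, 0, 0, 0, 0, 0], [0, 0, 0, 0, 0, 0], [0, 0, 0, 0, 0, 0]], fingers=2)

```text
clock: 13.9
eef_pos: [507.4, 333.8, 40.2]
tool_rot: [3.14, -0.001, 1.646]
force: [-0.7, -0.4, 5.6]
finger_gap: 0.325
grasp_force: 60.2
```

Request:
carry_out(steps=[[0, 0, 0, 0, 0, 0], [0, 0, 0, 0, 0, 0], [0, 0, 0, 0, 0, 0]])

```text
clock: 14.2
eef_pos: [507.4, 333.8, 40.2]
tool_rot: [3.14, -0.001, 1.646]
force: [-1.0, -1.3, 6.3]
finger_gap: 0.331
grasp_force: 60.2
```

Run:
```python
from h import *
# 2D in unit-like plane: u toward unit back, z up. TCP start u=0,z=40.2; rear bottom corner at tool (215,+20)
def rear(u,z,th): return u+215*np.cos(th)-20*np.sin(th), z-215*np.sin(th)-20*np.cos(th)
u,z,th=0.,45.2,0.; n=4; d=np.radians(5.5)
for i in range(n):
    t2=th+d
    z2=26+215*np.sin(t2)+20*np.cos(t2); u2=0.
    # tool x dir=(cos,-sin), tool z=( -sin,-cos)
    du,dz=u2-u,z2-z
    print('row',round((du*np.cos(th)-dz*np.sin(th))/10,2),round((-du*np.sin(th)-dz*np.cos(th))/10,2),-5.5,'z',z2,'rear',rear(u2,z2,t2))
    u,z,th=u2,z2,t2
```

```text
row 0.0 -2.13 -5.5 z 66.51476075919173 rear (np.float64(212.09326759853897), np.float64(26.0))
row -0.19 -2.0 -5.5 z 86.6564776749104 rear (np.float64(207.23366453371685), np.float64(25.999999999999996))
row -0.37 -1.92 -5.5 z 106.23969380870722 rear (np.float64(200.46593610258304), np.float64(26.0))
row -0.54 -1.81 -5.5 z 125.08409467575683 rear (np.float64(191.85239686354106), np.float64(26.000000000000004))
```

Request:
carry_out(steps=[[0, 0, -0.5, 0, 0, 0], [0, 0, 0, 0, 0, 0]])

```text
clock: 14.4
eef_pos: [507.1, 333.6, 44.7]
tool_rot: [3.141, -0.0, 1.646]
force: [-0.1, 0.8, -2.4]
finger_gap: 0.331
grasp_force: 59.5
```

Request:
carry_out(steps=[[0, 0, -1.06, 0, -2.75, 0], [-0.05, 0, -1.06, 0, -2.75, 0], [-0.1, 0, -1, 0, -2.75, 0], [-0.14, 0, -1, 0, -2.75, 0], [0, 0, 0, 0, 0, 0]])

```text
clock: 14.9
eef_pos: [507.1, 334.4, 86.5]
tool_rot: [3.14, 0.192, 1.647]
force: [0.2, 0.4, -4.0]
finger_gap: 0.334
grasp_force: 59.6
```

Request:
carry_out(steps=[[-0.19, 0, -0.96, 0, -2.75, 0], [-0.23, 0, -0.96, 0, -2.75, 0], [-0.28, 0, -0.9, 0, -2.75, 0], [-0.3, 0, -0.9, 0, -2.75, 0], [0, 0, 0, 0, 0, 0]])

```text
clock: 15.4
eef_pos: [506.9, 334.1, 124.1]
tool_rot: [-3.142, 0.383, 1.647]
force: [-0.9, 0.1, -3.3]
finger_gap: 0.332
grasp_force: 59.6
```

Run:
```python
from h import *
s=get_state(); print(s['clock'],s['eef_pos'],s['force'],s['torque'],s['joint_positions'])
A=R.from_euler('xyz',s['tool_rot']).as_matrix(); print(A, 'rear bottom',s['eef_pos']+A@[215,0,20],'front',s['eef_pos']+A@[-125,0,20])
im=snapshot('wrist')[:,:,::-1]; cv2.imwrite('pics/w8.png',im)
snap=snapshot('scene')[:,:,::-1]; cv2.imwrite('pics/s8.png',snap)
```

```text
15.4 [506.92 334.12 124.11] [-0.94  0.08 -3.32] [ 0.29  0.01 -0.04] [ 0.64  0.66  1.34 -0.33  1.37  0.67]
[[-0.07  1.    0.03]
 [ 0.92  0.08 -0.37]
 [-0.37 -0.   -0.93]] rear bottom [492.37 525.52  25.22] front [516.28 211.06 152.27]
```

Request:
carry_out(steps=[[-2, 0, 0, 0, 0, 0], [-3, 0, 0, 0, 0, 0], [-3, 0, 0, 0, 0, 0], [0, 0, 0, 0, 0, 0]])

```text
clock: 15.9
eef_pos: [513.1, 256.9, 155.0]
tool_rot: [3.141, 0.382, 1.643]
force: [0.6, 1.4, -3.5]
finger_gap: 0.333
grasp_force: 59.8
```

Request:
carry_out(steps=[[-3, 0, 0, 0, 0, 0], [-4, 0, 0, 0, 0, 0], [-4, 0, 0, 0, 0, 0], [-4, 0, 0, 0, 0, 0], [-4, 0, 0, 0, 0, 0]])

```text
clock: 16.4
eef_pos: [525.4, 82.7, 225.1]
tool_rot: [-3.141, 0.382, 1.646]
force: [0.4, 0.9, -2.8]
finger_gap: 0.333
grasp_force: 59.8
```

Request:
carry_out(steps=[[-2, 0, -2, 0, 0, 0], [0, 0, -2, 0, 0, 0], [0, 0, -2, 0, 0, 0], [0, 0, 0, 0, 0, 0], [0, 0, 0, 0, 0, 0]])

```text
clock: 16.9
eef_pos: [525.3, 87.9, 287.2]
tool_rot: [-3.141, 0.383, 1.647]
force: [-0.5, 0.0, -3.7]
finger_gap: 0.329
grasp_force: 60.1
```

Run:
```python
from h import *
s=get_state(); print(s['clock'],s['eef_pos'],s['force'],s['torque'],s['joint_positions'])
A=R.from_euler('xyz',s['tool_rot']).as_matrix(); print('rear bottom',s['eef_pos']+A@[215,0,20],'front',s['eef_pos']+A@[-125,0,20])
```

```text
16.9 [525.29  87.9  287.22] [-0.53  0.04 -3.74] [ 0.3   0.07 -0.02] [ 0.25  0.28  1.5  -0.38  1.44  0.24]
rear bottom [510.73 279.26 188.26] front [534.62 -35.16 315.42]
```

Request:
carry_out(steps=[[0, 0, 0, 0, 4.4, 0], [0, 0, 0, 0, 4.4, 0], [0, 0, 0, 0, 4.4, 0], [0, 0, 0, 0, 4.4, 0], [0, 0, 0, 0, 4.4, 0]])

```text
clock: 17.4
eef_pos: [525.2, 87.6, 286.8]
tool_rot: [-3.14, -0.003, 1.645]
force: [-0.0, 0.8, -3.4]
finger_gap: 0.331
grasp_force: 60.0
```

Request:
carry_out(steps=[[0, 0, 0, 0, 0, 0], [0, 0, 0, 0, 0, 0]])

```text
clock: 17.6
eef_pos: [525.3, 87.4, 287.4]
tool_rot: [-3.14, 0.002, 1.645]
force: [0.3, -0.2, -4.1]
finger_gap: 0.325
grasp_force: 60.0
```

Run:
```python
from h import *
s=get_state(); print(s['clock'],s['eef_pos'],s['tool_rot'],s['force'],s['torque'])
print(delta([565,-342,s['eef_pos'][2]],R.from_euler('xyz',[np.pi,0,np.radians(94.4)]).as_matrix()))
```

```text
17.6 [525.28  87.39 287.35] [-3.14  0.    1.64] [ 0.33 -0.19 -4.11] [-0.18 -0.   -0.01]
(array([-43.11,   0.79,   0.09]), array([-0.09,  0.12, -0.16]))
```

Next I'll move 43 cm along −tool x, in 10 rows of 4.31.

Request:
carry_out(steps=[[-2.5, 0, 0, 0, 0, 0], [-4, 0.1, 0, 0, 0, 0], [-4.5, 0.1, 0, 0, 0, 0], [-4.5, 0.1, 0, 0, 0, 0], [-4.5, 0.1, 0, 0, 0, 0]])

```text
clock: 18.1
eef_pos: [544.3, -112.5, 287.9]
tool_rot: [-3.14, 0.002, 1.647]
force: [0.8, 0.0, -3.4]
finger_gap: 0.332
grasp_force: 60.0
```

Request:
carry_out(steps=[[-4.5, 0.1, 0, 0, 0, 0], [-4.5, 0.1, 0, 0, 0, 0], [-4.5, 0.1, 0, 0, 0, 0], [-4.5, 0.1, 0, 0, 0, 0], [-3, 0, 0, 0, 0, 0]])

```text
clock: 18.6
eef_pos: [564.0, -322.7, 287.2]
tool_rot: [-3.139, 0.001, 1.645]
force: [0.3, 1.2, -3.5]
finger_gap: 0.332
grasp_force: 60.0
```

Request:
carry_out(steps=[[-2.1, 0, 0, 0, 0, 0], [0, 0, 3, 0, 0, 0], [0, 0, 4, 0, 0, 0], [0, 0, 0, 0, 0, 0], [0, 0, 0, 0, 0, 0]])

```text
clock: 19.1
eef_pos: [566.0, -340.9, 218.8]
tool_rot: [-3.14, 0.0, 1.646]
force: [-0.2, -0.5, -1.9]
finger_gap: 0.332
grasp_force: 60.5
```

Run:
```python
from h import *
import json
s=get_state(); print(s['clock'],s['eef_pos'],s['tool_rot'],s['force'],s['joint_positions'])
print(delta([565,-342,106],R.from_euler('xyz',[np.pi,0,np.radians(94.4)]).as_matrix()))
P=(s['eef_pos'],s['tool_rot'])
w=snapshot('wrist')[:,:,::-1];t=snapshot('top')[:,:,::-1];sc=snapshot('scene')[:,:,::-1]
A=T(*P)
pts=[(A@[*q,1])[:3] for q in((215,15,8),(215,-15,8),(-125,15,8),(-125,-15,8))]
print('pred wrist',proj(cam('wrist',P),pts[:2]),'top',proj(cam('top'),pts),'scene',proj(cam('scene'),pts))
f=lambda i,w,h:cv2.resize(i,(w,h),interpolation=cv2.INTER_CUBIC)
can=np.zeros((600,800,3),np.uint8); can[:300,:400]=f(w,400,300); can[:300,400:]=f(t[150:330,300:540],400,300); can[300:,:]=f(sc[60:240,60:300],400,300).repeat(1,0) if 0 else np.hstack([f(sc[60:240,60:300],400,300),f(w[:210,140:420],400,300)])
cv2.imwrite('pics/fin.png',can)
```

```text
19.1 [ 566.01 -340.89  218.79] [-3.14  0.    1.65] [-0.2  -0.49 -1.9 ] [-0.6   0.57  1.2  -0.    1.36 -0.67]
(array([-0.1 , -0.09, 11.28]), array([-0.08,  0.01, -0.06]))
pred wrist [[ 334.36 -391.52]
 [ 230.33 -391.77]] top [[354.5  228.03]
 [355.86 240.45]
 [492.51 216.28]
 [494.41 228.42]] scene [[239.53 120.7 ]
 [248.16 115.1 ]
 [157.49  68.67]
 [165.87  64.2 ]]
```

View pics/fin.png

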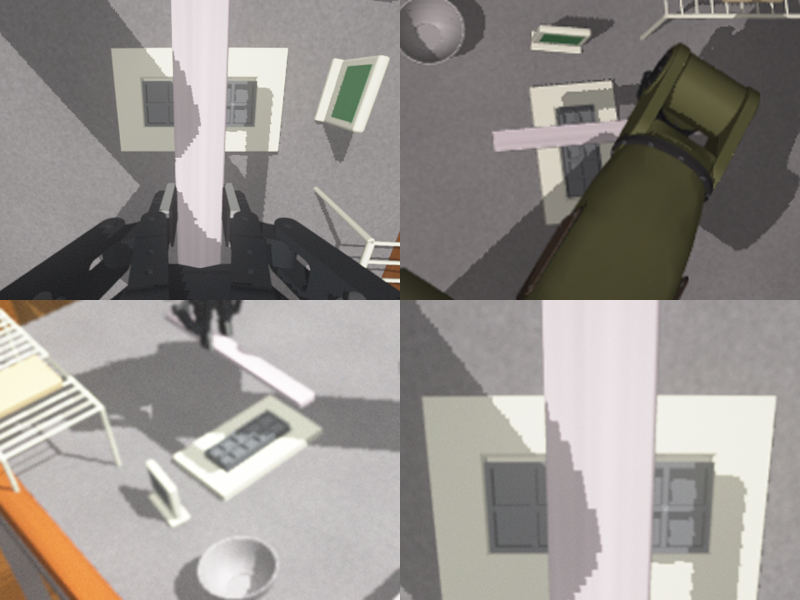

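The bar is level and square across the seated mould, with its end within about 2 px of the prediction, and the bystanders are undisturbed. I'll lower to about 6 cm clearance above the mould.

Request:
carry_out(steps=[[-0.1, -0.09, 2.5, 0, 0, 0], [0, 0, 3, 0, 0, 0], [0, 0, 2.5, 0, 0, 0], [0, 0, 1.5, 0, 0, 0], [0, 0, 0.5, 0, 0, 0]])

```text
clock: 19.75
eef_pos: [564.9, -342.3, 118.1]
tool_rot: [-3.141, -0.0, 1.646]
force: [-0.7, -0.5, -3.2]
finger_gap: 0.331
grasp_force: 60.4
```

Request:
carry_out(steps=[[0, 0, 0, 0, 0, 0], [0, 0, 0, 0, 0, 0], [0, 0, 0, 0, 0, 0], [0, 0, 0, 0, 0, 0], [0, 0, 0, 0, 0, 0]])

```text
clock: 20.25
eef_pos: [565.0, -342.5, 119.0]
tool_rot: [3.141, 0.0, 1.646]
force: [0.2, -0.5, -3.2]
finger_gap: 0.331
grasp_force: 60.4
```

Request:
carry_out(steps=[[0, 0, 0, 0, 0, 0], [0, 0, 0, 0, 0, 0], [0, 0, 0, 0, 0, 0], [0, 0, 0, 0, 0, 0], [0, 0, 0, 0, 0, 0]])

```text
clock: 20.75
eef_pos: [564.9, -342.4, 118.5]
tool_rot: [-3.142, -0.0, 1.646]
force: [0.1, -0.1, -2.8]
finger_gap: 0.33
grasp_force: 60.4
```

Run:
```python
from h import *
s=get_state(); print(s['clock'],s['eef_pos'],s['tool_rot'],s['force'],s['grasp_force'],abs(s['joint_velocities']).max())
A=R.from_euler('xyz',s['tool_rot']).as_matrix(); print('bar origin',s['eef_pos']+A@[45,0,20])
print(finish_job())
```

```text
20.75 [ 564.89 -342.36  118.45] [-3.14 -0.    1.65] [ 0.11 -0.07 -2.79] 60.44889450073242 0.0019524725923965728
bar origin [ 561.52 -297.49   98.45]
the job is handed in; nothing more can be done
None
```

I handed the job in at 20.75 s: the mould looks fully home in the recess and let go, the bar is held level and square about 7 cm above its middle, and the bowl and thermometer looked undisturbed. The hair dryer was not in the last pictures, but the arm stayed well clear of it; no judge's result came back.

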